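# Load the light-exposure box and switch on the sample lanes

## Task

Start a light exposure: set the orange tube rack, with its tubes in it, down in the tray of the pulled-out carriage, let go, and push the carriage in under the white hood until its spring catch snaps and it is fully home. Only then flip on the lamp switches on the hood of the two lanes that hold the blue-capped sample tubes (switches and lanes run in the same order from left to right); the lane of the black-capped dark-control vial and the empty lane must stay off all the time. Keep the rack and its tubes upright and leave everything else on the bench where it stands.

Things in the scene. Friction and masses are not known exactly. Their poses are not given: they have to be found in the camera images.
- exposure_box: light-exposure box, fixed: grey base plate, white hood on its rear part. Origin: on the bench under the middle of the hood's front edge; +x inward (the way the carriage is pushed), +y left as one faces the hood. mm: base plate x -200..130, y +-130, top 14 high; hood x 0..130 (orange trim strip to -7), y +-130, roof underside 156 high, top 187
- tray (a point): centre of the tray floor, 25 mm above the bench; moves with the carriage, axes as exposure_box. Takes the rack's 53x175 mm foot, long side along y, either way round, with about 3 mm play on each side; its black lips are 13 mm high and lean outward 0.2 rad as a lead-in. Carriage out: open from above, 110 mm in front of the hood
- push_panel (a point): mid-width point on the outer (-x) face of the carriage's black push panel, 70 mm above the bench. Panel: 12 mm thick (x), 120 mm wide (y), from 19 to 85 mm above the bench; 137 mm in front of the tray centre, and 82 mm in front of the hood once home. Push it along +x, or pinch it from above
- carriage (a joint): carriage slide along +x of exposure_box, m: 0 out, 0.165 home at its stop. About 1 N of friction. About 15 mm before home two sprung rollers meet cam lobes: a push of about 10 N takes them over; in the last 6 mm they drop behind the lobes, snap the carriage home and hold it. Left short of that it stays where it is, not home
- tube_rack: loose orange plastic tube rack, 53 (x) x 175 (y) x 96 mm, about 0.25 kg; origin: centre of its underside, z up. Grasp it across its 53 mm depth near the top, at mid-length. Four tube holes in a row at y = -64, -22, 22, 64 mm; three are filled, one (an end one) is empty. Tube caps stand up to 26 mm above the rack
- sample_a: 50 ml sample tube with a broad blue cap (34 mm), loose in one of the rack's holes; 118 mm long; origin: centre of its tip (underside), z along the tube
- sample_b: the second 50 ml sample tube with a blue cap, like sample_a
- dark_vial: the dark control: slim brown glass vial with a black cap, 22 mm diameter, 96 mm tall, loose in one of the rack's holes; origin: centre of its underside
- lane1 (a point): lane 1 of the carriage, at tray height: where the rack's hole number 1 from the left (from +y; y = 64 mm from the tray centre) comes to stand. The lanes are 1 to 4 from left (+y) to right
- lane2 (a point): lane 2 of the carriage, at tray height: where the rack's hole number 2 from the left (from +y; y = 22 mm from the tray centre) comes to stand
- lane3 (a point): lane 3 of the carriage, at tray height: where the rack's hole number 3 from the left (from +y; y = -22 mm from the tray centre) comes to stand
- lane4 (a point): lane 4 of the carriage, at tray height: where the rack's hole number 4 from the left (from +y; y = -64 mm from the tray centre) comes to stand
- switch1 (a joint): lamp switch of lane 1, rad: 0 off (leans to -x of exposure_box), 0.8 on (leans to +x). Four steel levers in a row on the roof, in lane order, hinged along y at x = 62, y = 48, 16, -16, -48 mm (switch1 to 4) in exposure_box, 191 mm above the bench. 35 mm from hinge to the centre of the 12 mm round tip; each leans 0.4 rad either side of upright, tips over by itself past the middle (a push of about 1 N) and stays
- switch2 (a joint): lamp switch of lane 2, rad: 0 off (leans to -x of exposure_box), 0.8 on (leans to +x). Like switch1
- switch3 (a joint): lamp switch of lane 3, rad: 0 off (leans to -x of exposure_box), 0.8 on (leans to +x). Like switch1
- switch4 (a joint): lamp switch of lane 4, rad: 0 off (leans to -x of exposure_box), 0.8 on (leans to +x). Like switch1
- wash_bottle: bystander: white squeeze wash bottle with a bent spout, 77x105x181 mm; origin: centre of its underside. To be left where it stands, fixed
- tip_box: bystander: pipette-tip box with blue body and clear lid, 92x123x86 mm; origin: centre of its underside. To be left where it stands, fixed
- stain_jar: bystander: white screw-cap jar, 60 mm diameter, 76 mm high; origin: centre of its underside. To be left where it stands, fixed
- label_carton: bystander: white and green carton, 43x94x71 mm; origin: centre of its underside. To be left where it stands, loose
- freezer_box: bystander: pale grey square freezer box, 88x88x53 mm; origin: centre of its underside. To be left where it stands, loose

How it is judged (in metres and radians):
On the way, in this order (a step that is already met when the one before it is completed fails the run):
1. the rack sits level in the tray of the carriage and is let go (horizontal distance between tube_rack and tray below 0.007 m and z of tube_rack in the frame of tray between -0.003 and 0.004 m and angle between the y axis of tube_rack and the y axis of tray, either way round below 0.08 rad and angle between tube_rack's own z axis and vertical below 0.05 rad and contact force between the fingers and tube_rack below 0.1 N and angle between each of sample_a, sample_b, dark_vial's own z axis and vertical below 0.2 rad and (horizontal distance between sample_a and lane1 below 0.015 m or horizontal distance between sample_a and lane2 below 0.015 m or horizontal distance between sample_a and lane3 below 0.015 m or horizontal distance between sample_a and lane4 below 0.015 m) and (horizontal distance between sample_b and lane1 below 0.015 m or horizontal distance between sample_b and lane2 below 0.015 m or horizontal distance between sample_b and lane3 below 0.015 m or horizontal distance between sample_b and lane4 below 0.015 m) and (horizontal distance between dark_vial and lane1 below 0.015 m or horizontal distance between dark_vial and lane2 below 0.015 m or horizontal distance between dark_vial and lane3 below 0.015 m or horizontal distance between dark_vial and lane4 below 0.015 m)), for 0.2 s.
2. the carriage is home, caught by its detent, with the rack in the tray (value of joint carriage above 0.162 m and horizontal distance between tube_rack and tray below 0.007 m and z of tube_rack in the frame of tray between -0.003 and 0.004 m and angle between the y axis of tube_rack and the y axis of tray, either way round below 0.08 rad and angle between tube_rack's own z axis and vertical below 0.05 rad), for 0.3 s.
3. exactly the lamps over the two blue-capped samples are on (value of joint carriage above 0.162 m and ((horizontal distance between any of sample_a, sample_b and lane1 below 0.015 m and value of joint switch1 above 0.7 rad) or (horizontal distance between each of sample_a, sample_b and lane1 above 0.015 m and value of joint switch1 below 0.1 rad)) and ((horizontal distance between any of sample_a, sample_b and lane2 below 0.015 m and value of joint switch2 above 0.7 rad) or (horizontal distance between each of sample_a, sample_b and lane2 above 0.015 m and value of joint switch2 below 0.1 rad)) and ((horizontal distance between any of sample_a, sample_b and lane3 below 0.015 m and value of joint switch3 above 0.7 rad) or (horizontal distance between each of sample_a, sample_b and lane3 above 0.015 m and value of joint switch3 below 0.1 rad)) and ((horizontal distance between any of sample_a, sample_b and lane4 below 0.015 m and value of joint switch4 above 0.7 rad) or (horizontal distance between each of sample_a, sample_b and lane4 above 0.015 m and value of joint switch4 below 0.1 rad))), for 0.2 s.
At the end, for the whole second after the job is handed in: Carriage within 3 mm of its home stop; rack flat in the tray (7 mm, 0.08 rad), both samples and the vial upright in it, each within 15 mm of a lane; switches of the two lanes with blue-capped samples on (over 0.7 rad), the other two off (under 0.1 rad); all released and at rest (all of step 1 and all of step 3 and linear speed of tube_rack below 0.02 m/s and linear speed of each of sample_a, sample_b, dark_vial below 0.03 m/s and velocity of joint carriage below 0.01 m/s); the robot touches nothing.
It fails at once if a lamp is switched on before the carriage is home with the rack in it, or over a lane that holds no blue-capped sample ((value of joint switch1 above 0.5 rad and (value of joint carriage below 0.16 m or horizontal distance between each of sample_a, sample_b and lane1 above 0.015 m)) or (value of joint switch2 above 0.5 rad and (value of joint carriage below 0.16 m or horizontal distance between each of sample_a, sample_b and lane2 above 0.015 m)) or (value of joint switch3 above 0.5 rad and (value of joint carriage below 0.16 m or horizontal distance between each of sample_a, sample_b and lane3 above 0.015 m)) or (value of joint switch4 above 0.5 rad and (value of joint carriage below 0.16 m or horizontal distance between each of sample_a, sample_b and lane4 above 0.015 m))).
It fails at once if the rack, a sample tube or the vial is tipped by more than about 30 degrees (angle between any of sample_a, sample_b, dark_vial, tube_rack's own z axis and vertical above 0.55 rad).
It fails at once if a bystander is pushed more than 2 cm from its place or knocked over (distance of any of freezer_box, label_carton from where it was at the start of the episode above 0.02 m or angle between any of freezer_box, label_carton's own z axis and vertical above 0.4 rad).
It fails at once if the robot presses on the tip box, the jar or the wash bottle (contact force between any of the fingers, the arm and tip_box above 3 N or contact force between any of the fingers, the arm and stain_jar above 3 N or contact force between any of the fingers, the arm and wash_bottle above 3 N).
It also fails if it takes over 58 s, if anything falls off the work surface, if the arm or the gripper's body presses on something with over 40 N, if the wrist force passes 120 N, or if a joint passes its speed limit or range.

## Robot

A 7-joint arm with a two-finger parallel gripper is mounted at the origin on a cart in front of the work surface, level with it; the furniture and walls round the work are solid. World frame = base frame: x ahead of the robot, y to its left, z up, the work surface at z = 0. Lengths are in m, angles in degrees, forces in N, time in s.
With the tool pointing down it reaches from about 0.4 to 0.925 m from the base axis. Payload 4.1 kg.
Tool frame: the origin (TCP) lies on the centre line of the jaws, within the pads' length; the fingertips stand 14 mm ahead of it and the grasp point (between the pads) lies 5 mm behind it; z points along the fingers, x is the direction in which the jaws open and shut, and the axes are right-handed (so a half turn about z gives the same grasp; the last joint's range is limited). The gripper opens to 85 mm and grips with 20 to 120 N. Pads are 22 mm wide; open, the fingers measure 114 mm over their backs; the gripper's body (76 mm by 85 mm) begins 54 mm behind the grasp point. The pads swing forward as they close: fully open they stand 13 mm farther back than shut.
Start: joints at [64.687, 22.827, 2.584, 88.041, -1.071, 69.15, -2.905], TCP at [0.219, -0.612, 0.245] pointing down, gripper open.
Joint ranges: [-161.44, 161.44], [-28.35, 127.94], [-78.24, 83.42], [0, 140.83], [-78.03, 258.03], [13.02, 114.36], [-168.23, 168.23]. Speed limits (degrees/s): [147.25, 147.25, 180, 180, 180, 180, 180].

## Interface

Orientations are given as [roll, pitch, yaw] about the fixed x, y, z axes, in that order (R = Rz(yaw) Ry(pitch) Rx(roll)).
In Python, from station import manip gives the robot as it stands.
- The arm moves only by the tool apply_moves, never from a script. Its argument "moves" is a list of rows, each a list of 3 entries, a list of its own where there are three numbers: the shift along the world's x, y, z in units of 30 mm (1.0 is 30 mm), then the turn, a rotation vector about the world's x, y, z in rad, then the closure, from 0 (fully open) to 1 (shut). A call has 1 to 10 rows; each row shifts and turns the commanded pose from where the row before left it; what a row does not reach is not made up. A row lasts 1/12 s, in which the tool goes at most 41.7 mm and 7.16 degrees, less where a joint would pass 70% of its speed; a pose out of reach is approached as far as the arm can. A call is refused whole if a number of a shift passes 1 or a number of a turn 0.125, either way. A call with a gripper value outside its range is refused whole. The fingers move at their own pace and stop on an object; the grip force is fixed at half the most. Time passes only in rows, so rows that do not move let the fingers close. It gives the time, the measured TCP pose, the force and the opening at its end, in the units of the state.
- manip.get_obs(): the state, without advancing time (a new reading comes with each control period).
- manip.snapshot(name): name is "scene" or "top"; returns the picture (480x640x3 uint8, red, green, blue); there is no depth.
- manip.camera_info(name): a dict with "intrinsics" (3x3 intrinsics, pixels), "extrinsics" (4x4, takes a point from camera to world coordinates). Camera axes: x right, y up, looking along -z (the intrinsics and any distortion apply to the point x, -y, -z); pixel columns grow to the right and rows downward; lengths in m; the calibration is good to about 2 mm. A picture is of the moment at which its call begins. camera_info takes no time and is no camera call.
- manip.hand_in(): hands the job in, once; it reports no verdict.
The state is a dict: "time_s": time; "joint_pos": joint angles; "joint_velocities": joint speeds; "tau": joint torques, N m; "eef_pos": TCP position; "ee_rot": TCP orientation; "ft_force": force on the tool from outside, world axes, zero at the start; "moment": the same for the moment, N m; "finger_gap": finger opening in m.
Only numpy, scipy, OpenCV 4.12 (cv2) and the standard library are available. Lean on these libraries where they do the work, as an engineer would, in place of code of your own. Each camera call takes 0.05 s, during which the arm holds its last target.

## Working session

There is one attempt and no reset: what is moved stays moved. The work goes in short steps, Python scripts to look and compute and a tool call to move; the robot and the scene stay as the last step left them, time stands still between calls to the robot, and variables do not carry over. Pictures are saved under pics/ and viewed, and the job is handed in when it is done.

Besides the shell and the picture viewer there is one more tool, called in YAML: its name, and indented under it one key for each argument. apply_moves: Moves the arm, as the interface text tells. Its arguments: {"type":"object","properties":{"moves":{"type":"array","items":{"type":"array"}}},"required":["moves"]}

```bash
ls; mkdir -p pics
python3 - <<'E'
from station import manip
import cv2,numpy as np
np.set_printoptions(precision=4,suppress=True)
print(manip.get_obs())
for n in("scene","top"):
    i=manip.camera_info(n);print(n,i["intrinsics"],i["extrinsics"],[k for k in i])
    cv2.imwrite(f"pics/{n}0.png",manip.snapshot(n)[:,:,::-1])
E
```

```text
pics
{'time_s': 0.0, 'joint_pos': array([64.6848, 22.8713,  2.5811, 88.1138, -1.0705, 69.1499, -2.9045]), 'joint_velocities': array([ 0.0789, -0.0788,  0.0664, -0.0773, -0.0091, -0.1047,  0.0947]), 'tau': array([  0.0002, -47.5124,   1.3647, -25.4218,   0.0115,   0.0094,
        -0.    ]), 'eef_pos': array([ 0.2183, -0.6116,  0.2443]), 'ee_rot': array([179.9912,   0.1105, -70.3507]), 'ft_force': array([-1.0751,  0.0041,  0.0919]), 'moment': array([-0.0583, -0.0159, -0.0345]), 'finger_gap': 0.08557283797820318}
scene [[565.658    0.     323.8632]
 [  0.     565.658  240.3352]
 [  0.       0.       1.    ]] [[ 0.0368  0.6978 -0.7154 -0.4933]
 [-0.9993  0.017  -0.0348 -0.0336]
 [-0.0121  0.7161  0.6979  1.177 ]
 [ 0.      0.      0.      1.    ]] ['intrinsics', 'extrinsics']
top [[456.618    0.     315.6221]
 [  0.     456.618  241.4708]
 [  0.       0.       1.    ]] [[-0.0262  0.9869 -0.1592  0.4154]
 [-0.9993 -0.0302 -0.0226  0.0064]
 [-0.0271  0.1585  0.987   1.1632]
 [ 0.      0.      0.      1.    ]] ['intrinsics', 'extrinsics']
```

View pics/scene0.png

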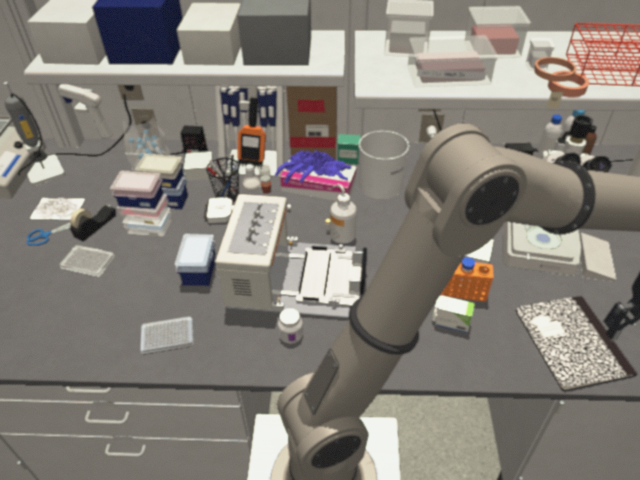

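View pics/top0.png

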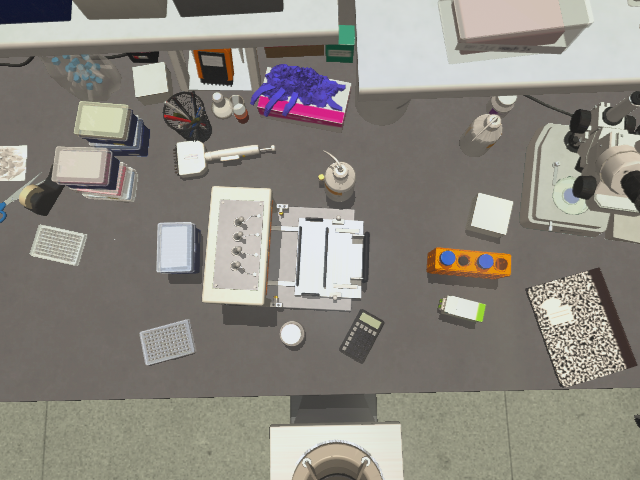

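Run:
```python
import cv2
t=cv2.imread("pics/top0.png");s=cv2.imread("pics/scene0.png")
cv2.imwrite("pics/c1.png",cv2.resize(t[170:330,190:390],None,fx=4,fy=3.75*4/3.75,interpolation=2)[:600])
cv2.imwrite("pics/c2.png",cv2.resize(t[230:340,410:530],None,fx=5,fy=5,interpolation=2))
cv2.imwrite("pics/c3.png",cv2.resize(s[185:320,210:380],None,fx=4.4,fy=4.4,interpolation=2))
```

```text
(no output)
```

View pics/c1.png

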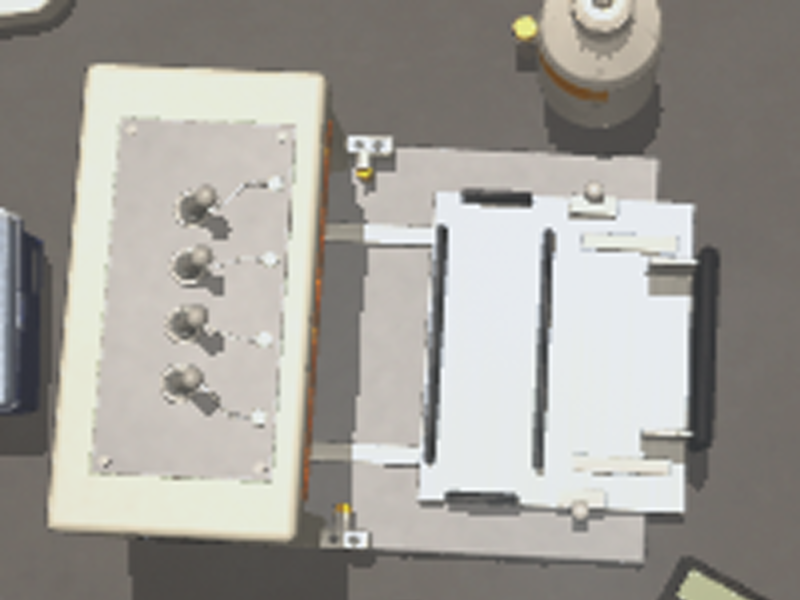

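View pics/c2.png

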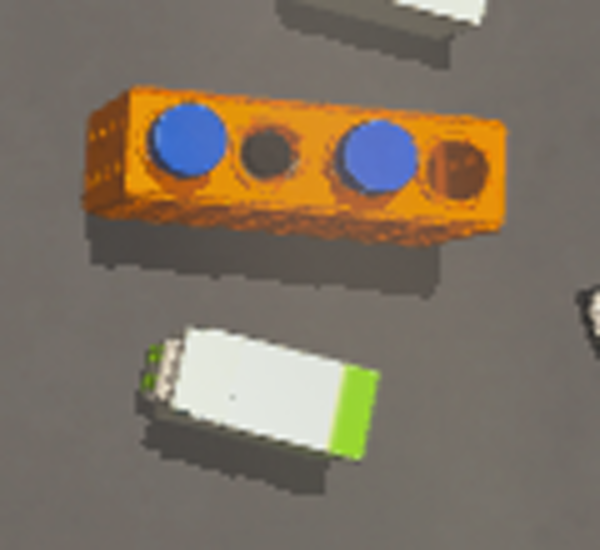

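View pics/c3.png

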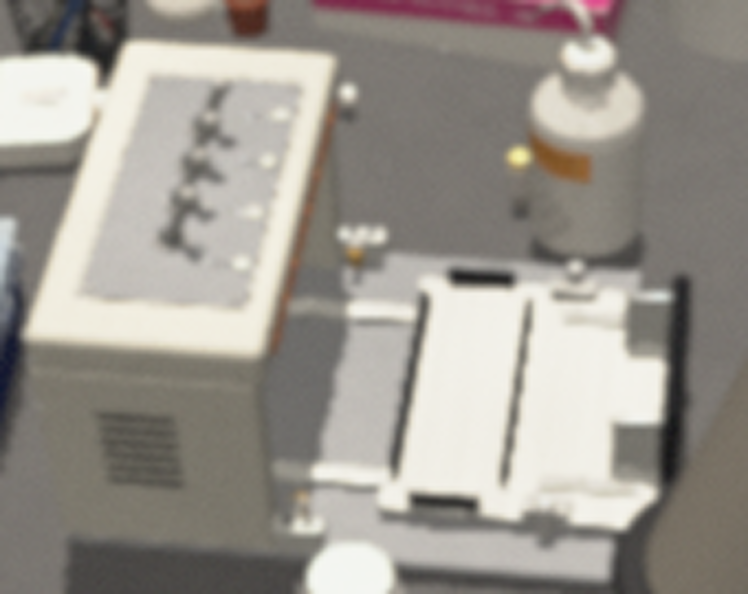

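```bash
cat > h.py <<'E'
import numpy as np,cv2
from station import manip
np.set_printoptions(precision=4,suppress=True)
def ray(n,p,z):
    i=manip.camera_info(n);K=np.array(i["intrinsics"]);E=np.array(i["extrinsics"])
    d=np.linalg.inv(K)@[p[0],p[1],1];d=E[:3,:3]@(d*[1,-1,-1]);o=E[:3,3]
    return (o+d*(z-o[2])/d[2])[:2]
def proj(n,P):
    i=manip.camera_info(n);K=np.array(i["intrinsics"]);E=np.array(i["extrinsics"])
    c=E[:3,:3].T@(np.array(P)-E[:3,3]);c=K@(c*[1,-1,-1]);return c[:2]/c[2]
def tri(p,q):
    # two views midpoint; p in top, q in scene
    f=lambda z:np.linalg.norm(ray("top",p,z)-ray("scene",q,z))
    zs=np.linspace(-.05,.35,801);z=min(zs,key=f);return np.r_[(ray("top",p,z)+ray("scene",q,z))/2,z],f(z)
E
python3 - <<'E'
from h import *
a=lambda l,z,s,o:np.array([ray("top",(x/s+o[0]-.375*0,y/s+o[1]),z) for x,y in l])
b=a([(658,158),(643,562)],.014,4,(190,170));print("plate front",b,np.linalg.norm(b[0]-b[1]),b.mean(0))
h=a([(90,66),(326,73),(297,541),(50,527)],.187,4,(190,170));print("hood",h,np.linalg.norm(h-np.roll(h,-1,0),axis=1),h.mean(0))
l=a([(441,228),(430,462),(548,230),(538,470)],.038,4,(190,170));print("lips",l,l.mean(0))
l=a([(497,197),(481,498)],.038,4,(190,170));print("endlips",l,l.mean(0))
p=a([(709,250),(699,450)],.085,4,(190,170));print("panel",p,np.linalg.norm(p[0]-p[1]),p.mean(0))
r=a([(132,86),(505,122),(500,230),(127,193)],.096,5,(410,230));print("rack",r,np.linalg.norm(r-np.roll(r,-1,0),axis=1),r.mean(0))
c=a([(189,140),(379,157)],.122,5,(410,230));print("caps",c,np.linalg.norm(c[0]-c[1]),np.degrees(np.arctan2(*(c[0]-c[1])[::-1])))
s=a([(205,196),(199,256),(194,317),(190,377)],.223,4,(190,170));print("tips",s,np.diff(s,axis=0))
c=a([(187,328),(380,372),(362,460),(168,410)],.071,5,(410,230));print("carton",c)
# scene image checks with mask of rack
im=manip.snapshot("scene");cv2.imwrite("pics/c4.png",cv2.resize(im[240:340,410:520][:,:,::-1],None,fx=5,fy=5,interpolation=2))
E
```

```text
plate front [[ 0.681  -0.0695]
 [ 0.4244 -0.05  ]] 0.25725257500590015 [ 0.5527 -0.0597]
hood [[0.7036 0.2547]
 [0.6951 0.1233]
 [0.439  0.1415]
 [0.4499 0.2737]] [0.1317 0.2568 0.1326 0.2544] [0.5719 0.1983]
lips [[0.6349 0.0698]
 [0.4885 0.0796]
 [0.6315 0.0027]
 [0.4818 0.0134]] [0.5592 0.0414]
endlips [[0.6536 0.0341]
 [0.4656 0.0488]] [0.5596 0.0415]
panel [[ 0.6072 -0.093 ]
 [ 0.4881 -0.0819]] 0.11968239366247922 [ 0.5477 -0.0874]
rack [[ 0.5652 -0.2521]
 [ 0.5431 -0.4235]
 [ 0.4929 -0.4166]
 [ 0.515  -0.2464]] [0.1728 0.0507 0.1716 0.0506] [ 0.5291 -0.3347]
caps [[ 0.536  -0.2699]
 [ 0.5257 -0.355 ]] 0.08567939170651186 83.09844069010816
tips [[0.6199 0.1837]
 [0.5878 0.1869]
 [0.5555 0.1895]
 [0.524  0.1916]] [[-0.0321  0.0032]
 [-0.0323  0.0026]
 [-0.0315  0.0021]]
carton [[ 0.4527 -0.2761]
 [ 0.4298 -0.3646]
 [ 0.3894 -0.3528]
 [ 0.4148 -0.2645]]
```

View pics/c4.png

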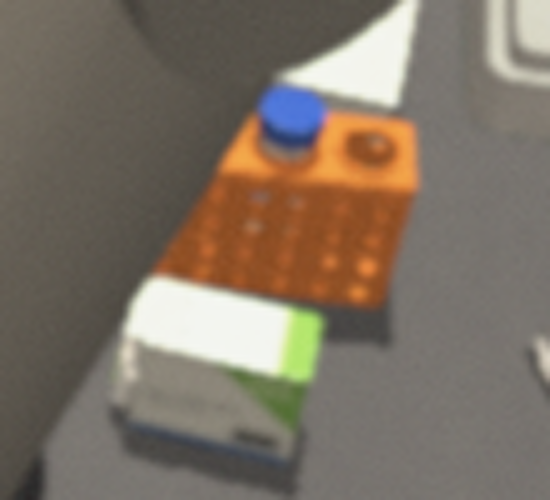

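Run:
```python
from h import *
t=cv2.imread("pics/top0.png");hsv=cv2.cvtColor(t,cv2.COLOR_BGR2HSV)
# lips: dark on tray
roi=np.zeros(t.shape[:2],np.uint8);roi[208:305,288:350]=1
m=((hsv[:,:,2]<95)&(roi>0)).astype(np.uint8)
n,l,s,c=cv2.connectedComponentsWithStats(m)
for k in range(1,n):
    if s[k,4]>12:
        ys,xs=np.where(l==k);print(s[k],c[k],ray("top",c[k],.034))
# blue caps
m=((hsv[:,:,0]>100)&(hsv[:,:,0]<130)&(hsv[:,:,1]>140)).astype(np.uint8);m[:,:430]=0;m[:240]=0;m[280:]=0
n,l,s,c=cv2.connectedComponentsWithStats(m)
P=[ray("top",c[k],.121) for k in range(1,n) if s[k,4]>80];print("caps",[s[k] for k in range(1,n) if s[k,4]>80],P)
# bottle
for p in [(321,178),(356,178),(338,196),(340,160)]: print("bottle",ray("top",p,.1),ray("top",p,.18))
for p in [(292,334),(530,230),(475,232)]: print(ray("top",p,.076))
```

```text
[334 208  16   1  16] [341.5 208. ] [ 0.6813 -0.0355]
[306 218  17   3  48] [314.2708 219.0208] [0.655  0.0342]
[297 227   5  59  92] [298.8913 255.4783] [0.5634 0.0749]
[326 228   2  18  31] [326.5806 236.7097] [0.6088 0.0045]
[325 248   2  19  30] [325.6333 257.0667] [0.5574 0.0084]
[324 271   2  16  27] [324.5926 278.4444] [0.5043 0.0125]
[302 293   8   3  16] [304.5  293.75] [0.468 0.063]
[311 294   8   2  15] [314.7333 294.5333] [0.4654 0.0379]
caps [array([441, 251,  14,  14, 148], dtype=int32), array([480, 255,  13,  13, 130], dtype=int32)] [array([ 0.5372, -0.27  ]), array([ 0.5271, -0.3567])]
bottle [0.7415 0.0137] [0.7169 0.0132]
bottle [ 0.7386 -0.0705] [ 0.7143 -0.0647]
bottle [ 0.6955 -0.0257] [ 0.6744 -0.0233]
bottle [ 0.7851 -0.0336] [ 0.7573 -0.0306]
[0.3733 0.0923]
[ 0.6028 -0.482 ]
[ 0.602  -0.3513]
```

apply_moves:
  moves:
    - [[0.5,0.45,0],[0,0,0.07],0]
    - [[0.8,0.7,0],[0,0,0.08],0]
    - [[0.8,0.7,0],[0,0,0.08],0]
    - [[0.8,0.7,0],[0,0,0.08],0]
    - [[0.8,0.7,0],[0,0,0.08],0]
    - [[0.8,0.7,0],[0,0,0.08],0]
    - [[0.8,0.7,0],[0,0,0.08],0]
    - [[0.8,0.7,0],[0,0,0.08],0]
    - [[0.8,0.7,0],[0,0,0.08],0]
    - [[0.8,0.7,0],[0,0,0.08],0]

```text
time_s: 0.98
eef_pos: [0.4503, -0.4084, 0.2451]
ee_rot: [-180.0, 0.0, -24.9]
ft_force: [0.4, 0.2, -0.4]
finger_gap: 0.0852
```

apply_moves:
  moves:
    - [[0.8,0.7,0],[0,0,0.08],0]
    - [[0.8,0.7,0],[0,0,0.08],0]
    - [[0.8,0.7,0],[0,0,0.08],0]
    - [[0.5,0.5,0],[0,0,0.075],0]
    - [[0,0,-0.7],[0,0,0],0]
    - [[0,0,-0.7],[0,0,0],0]
    - [[0,0,-0.7],[0,0,0],0]
    - [[0,0,0],[0,0,0],0]

```text
time_s: 1.65
eef_pos: [0.5336, -0.3301, 0.1774]
ee_rot: [-179.8, 0.5, -7.0]
ft_force: [-1.8, 0.9, -1.1]
finger_gap: 0.0854
```

apply_moves:
  moves:
    - [[-0.15,-0.13,0],[0,0,0],0]
    - [[0,0,0],[0,0,0],0]
    - [[0,0,0],[0,0,0],0]

```text
time_s: 1.9
eef_pos: [0.5324, -0.3369, 0.1841]
ee_rot: [179.9, -0.1, -7.1]
ft_force: [-0.1, 1.1, -0.3]
finger_gap: 0.0855
```

Run:
```python
from h import *
for n in("scene","top"):
    im=manip.snapshot(n)[:,:,::-1];cv2.imwrite(f"pics/{n}1.png",im[220:340,400:520] if n=="top" else im)
im=cv2.imread("pics/top1.png");cv2.imwrite("pics/top1b.png",cv2.resize(im,None,fx=5,fy=5,interpolation=2))
print(manip.get_obs()["eef_pos"],manip.get_obs()["ee_rot"],manip.get_obs()["joint_pos"])
```

```text
[ 0.5327 -0.3362  0.1839] [179.9386  -0.1509  -7.0741] [ 41.5387  24.2574 -17.4686  94.6595   8.0296  62.1505  14.7056]
```

View pics/top1b.png

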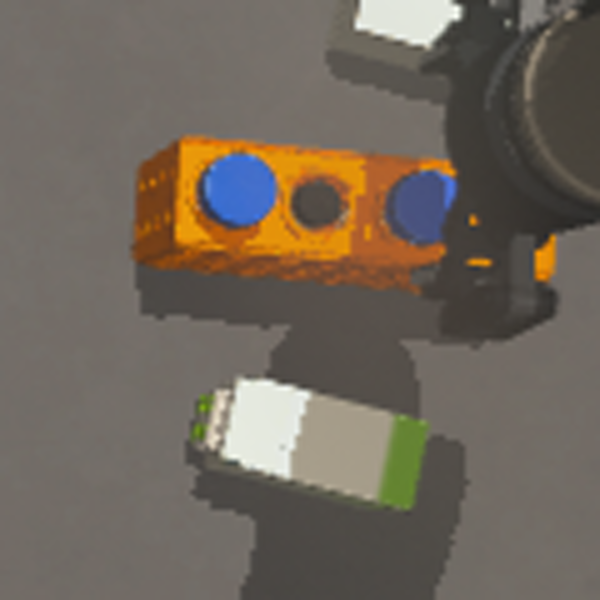

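View pics/scene1.png

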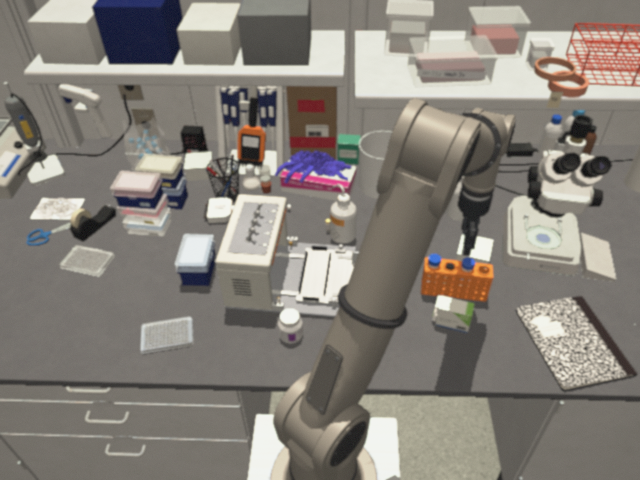

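apply_moves:
  moves:
    - [[-0.1,0.07,-0.5],[0,0,0],0]
    - [[0,0,-0.6],[0,0,0],0]
    - [[0,0,-0.6],[0,0,0],0]
    - [[0,0,-0.6],[0,0,0],0]
    - [[0,0,-0.6],[0,0,0],0]
    - [[0,0,-0.5],[0,0,0],0]
    - [[0,0,-0.2],[0,0,0],0]
    - [[0,0,0],[0,0,0],0]
    - [[0,0,0],[0,0,0],0]
    - [[0,0,0],[0,0,0],0]

```text
time_s: 2.83
eef_pos: [0.5301, -0.334, 0.0758]
ee_rot: [179.9, -0.1, -7.0]
ft_force: [-0.6, -0.4, 0.3]
finger_gap: 0.0856
```

apply_moves:
  moves:
    - [[0,0,0],[0,0,0],0.2]
    - [[0,0,0],[0,0,0],0.3]
    - [[0,0,0],[0,0,0],0.4]
    - [[0,0,0],[0,0,0],0.5]
    - [[0,0,0],[0,0,0],0.6]
    - [[0,0,0],[0,0,0],0.7]
    - [[0,0,0],[0,0,0],0.8]
    - [[0,0,0],[0,0,0],1]
    - [[0,0,0],[0,0,0],1]
    - [[0,0,0],[0,0,0],1]

```text
time_s: 3.67
eef_pos: [0.5287, -0.3337, 0.0753]
ee_rot: [180.0, 0.0, -7.1]
ft_force: [-3.5, 0.5, 5.5]
finger_gap: 0.0516
```

apply_moves:
  moves:
    - [[0,0,0],[0,0,0],1]
    - [[0,0,0.1],[0,0,0],1]
    - [[0,0,0.2],[0,0,0],1]
    - [[0,0,0.3],[0,0,0],1]
    - [[0,0,0.4],[0,0,0],1]
    - [[0,0,0],[0,0,0],1]
    - [[0,0,0],[0,0,0],1]

```text
time_s: 4.25
eef_pos: [0.53, -0.3339, 0.1057]
ee_rot: [179.9, -0.2, -7.0]
ft_force: [-0.0, -0.0, -4.2]
finger_gap: 0.051
```

Run:
```python
from h import *
im=manip.snapshot("scene")[:,:,::-1];cv2.imwrite("pics/s2.png",cv2.resize(im[180:340,400:560],None,fx=3.7,fy=3.7,interpolation=2))
```

```text
(no output)
```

View pics/s2.png

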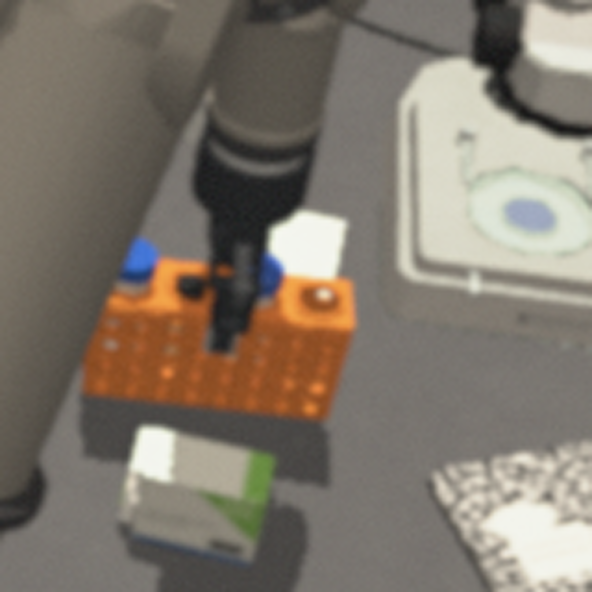

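apply_moves:
  moves:
    - [[0,0,0.3],[0,0,0],1]
    - [[0,0,0.5],[0,0,0],1]
    - [[0,0,0.6],[0,0,0],1]
    - [[0,0,0.6],[0,0,0.02],1]
    - [[0,0.2,0.5],[0,0,0.05],1]
    - [[0.05,0.4,0.3],[0,0,0.07],1]
    - [[0.05,0.5,0.1],[0,0,0.08],1]
    - [[0.05,0.6,0],[0,0,0.08],1]
    - [[0.05,0.6,0],[0,0,0.08],1]
    - [[0.05,0.6,0],[0,0,0.08],1]

```text
time_s: 5.13
eef_pos: [0.5362, -0.2456, 0.1916]
ee_rot: [-180.0, 0.0, 19.5]
ft_force: [0.6, 0.8, -5.5]
finger_gap: 0.0508
```

apply_moves:
  moves:
    - [[0.05,0.6,0],[0,0,0.08],1]
    - [[0.05,0.6,0],[0,0,0.08],1]
    - [[0.05,0.6,0],[0,0,0.08],1]
    - [[0.05,0.6,0],[0,0,0.08],1]
    - [[0.05,0.6,0],[0,0,0.08],1]
    - [[0.05,0.6,0],[0,0,0.08],1]
    - [[0.05,0.6,0],[0,0,0.08],1]
    - [[0.05,0.6,0],[0,0,0.08],1]
    - [[0.05,0.6,0],[0,0,0.08],1]
    - [[0.05,0.6,0],[0,0,0.08],1]

```text
time_s: 5.97
eef_pos: [0.5511, -0.0658, 0.1915]
ee_rot: [-180.0, 0.0, 65.4]
ft_force: [0.2, 0.4, -5.2]
finger_gap: 0.0513
```

apply_moves:
  moves:
    - [[0.05,0.6,0],[0,0,0.08],1]
    - [[0.05,0.6,0],[0,0,0.08],1]
    - [[0.05,0.6,0],[0,0,0.08],1]
    - [[0.05,0.6,0],[0,0,0.05],1]
    - [[0.05,0.4,0],[0,0,0],1]
    - [[0,0.2,0],[0,0,0],1]
    - [[0,0,0],[0,0,0],1]
    - [[0,0,0],[0,0,0],1]
    - [[0,0,0],[0,0,0],1]

```text
time_s: 6.72
eef_pos: [0.559, 0.0218, 0.1911]
ee_rot: [-180.0, 0.1, 81.6]
ft_force: [0.4, -0.2, -5.3]
finger_gap: 0.051
```

Run:
```python
from h import *
o=manip.get_obs();print(o["eef_pos"],o["ee_rot"],o["joint_pos"],o["time_s"])
im=manip.snapshot("top")[:,:,::-1];cv2.imwrite("pics/t3.png",cv2.resize(im[170:330,190:390],None,fx=3.7,fy=3.7,interpolation=2));cv2.imwrite("pics/t3f.png",im)
im=manip.snapshot("scene")[:,:,::-1];cv2.imwrite("pics/s3.png",im)
```

```text
[0.559  0.0218 0.1911] [-179.9804    0.0809   81.628 ] [ 27.4979  20.59   -42.3369 103.3523  15.6263  62.079   61.1916] 6.7167
```

View pics/t3.png

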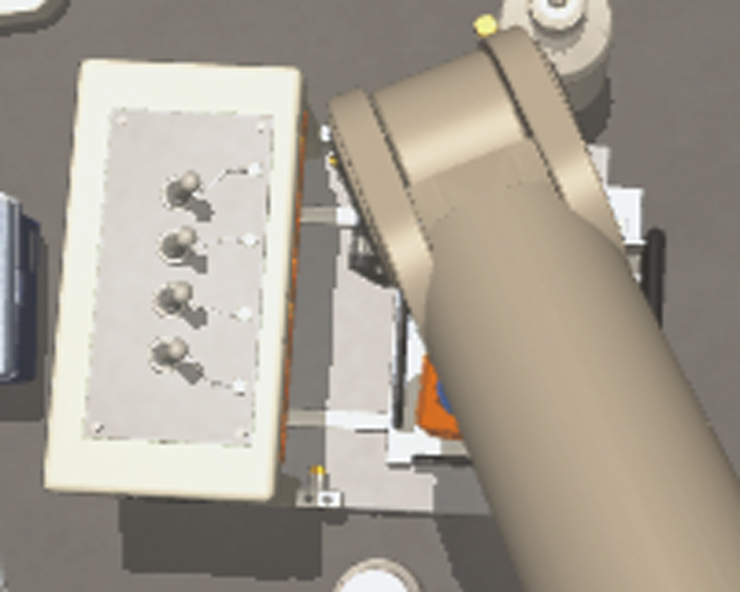

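View pics/s3.png

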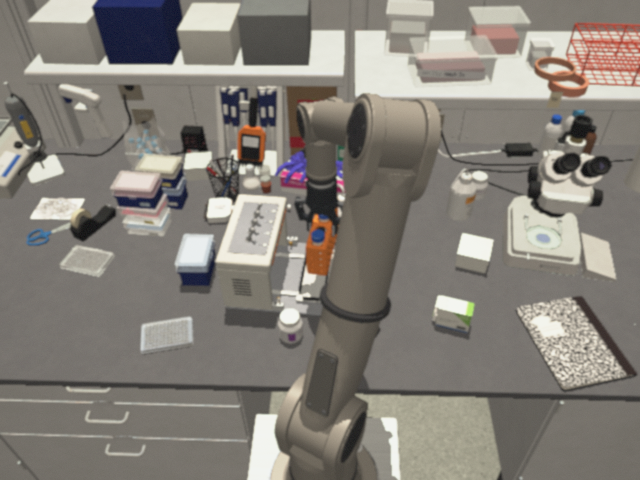

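apply_moves:
  moves:
    - [[0,0.3,0],[0,0,0.03],1]
    - [[0.03,0.35,0],[0,0,0.04],1]
    - [[0,0,-0.4],[0,0,0],1]
    - [[0,0,-0.5],[0,0,0],1]
    - [[0,0,-0.5],[0,0,0],1]
    - [[0,0,-0.4],[0,0,0],1]
    - [[0,0,-0.2],[0,0,0],1]
    - [[0,0,0],[0,0,0],1]
    - [[0,0,0],[0,0,0],1]

```text
time_s: 7.57
eef_pos: [0.5599, 0.0433, 0.1311]
ee_rot: [-180.0, -0.0, 85.8]
ft_force: [0.1, -0.1, -4.7]
finger_gap: 0.0513
```

Run:
```python
from h import *
o=manip.get_obs();print(o["eef_pos"],o["ee_rot"],o["time_s"])
im=manip.snapshot("top")[:,:,::-1];cv2.imwrite("pics/t4.png",cv2.resize(im[200:320,260:380],None,fx=5,fy=5,interpolation=2));cv2.imwrite("pics/t4f.png",im)
im=manip.snapshot("scene")[:,:,::-1];cv2.imwrite("pics/s4f.png",im);cv2.imwrite("pics/s4.png",cv2.resize(im[190:320,270:390],None,fx=4.6,fy=4.6,interpolation=2))
```

```text
[0.5599 0.0433 0.1311] [-179.9777   -0.0267   85.7974] 7.5667
```

View pics/t4.png

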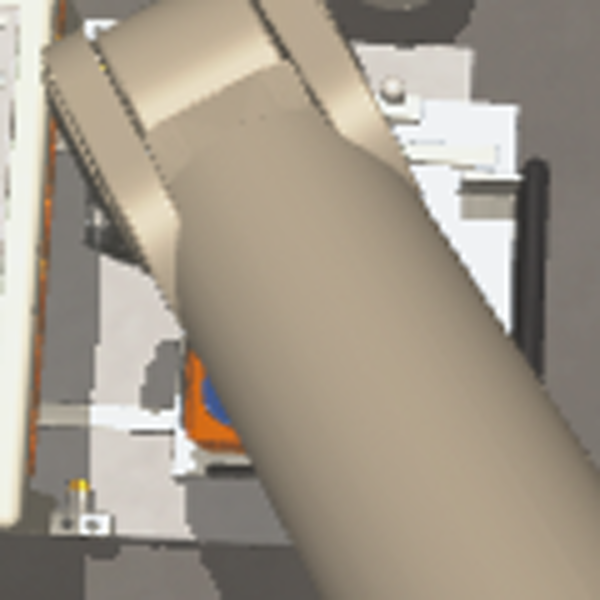

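View pics/s4.png

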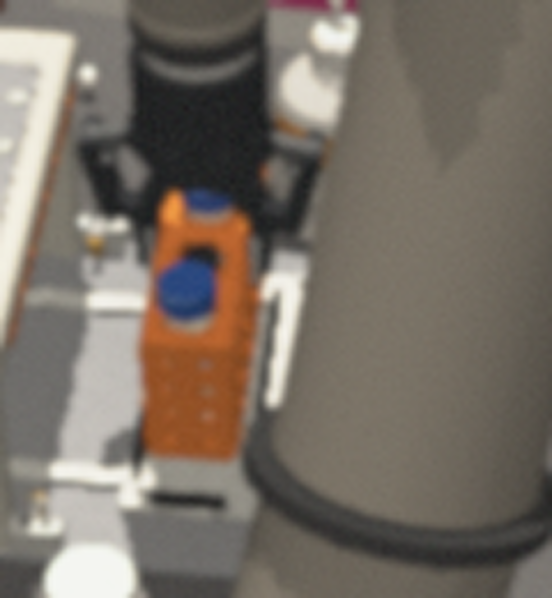

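Run:
```python
from h import *
S=lambda x,y,z:ray("scene",(270+x/4.6,190+y/4.6),z)
T=lambda x,y,z:ray("top",(260+x/5,200+y/5),z)
print("rack bottom end",S(148,453,.0555),S(237,457,.0555)," top end",S(143,346,.1515),S(245,352,.1515))
print("top view end",T(205,445,.1515),T(235,452,.1515), "side",T(187,380,.1515))
print("lip scene",S(187,497,.036),"top",T(230,468,.036), "rearlip",T(182,360,.036))
e=np.array([.5599,.0433]);y=np.array([-.9972,.075]);x=np.array([.075,.9972])
print("expected end",e+y*.0875, "corner rear", e+y*.0875+x*.0265,"front",e+y*.0875-x*.0265)
i=cv2.imread("pics/t4f.png");print(i[235:292,297,::-1][::6].tolist())
```

```text
rack bottom end [0.4747 0.0723] [0.473  0.0216]  top end [0.4679 0.0708] [0.4648 0.0155]
top view end [0.4732 0.0647] [0.4698 0.0515] side [0.5022 0.0721]
lip scene [0.4591 0.0498] top [0.4682 0.0593] rearlip [0.5221 0.0818]
expected end [0.4726 0.0499] corner rear [0.4746 0.0763] front [0.4707 0.0234]
[[167, 153, 132], [162, 148, 128], [155, 143, 123], [143, 132, 114], [128, 118, 103], [107, 100, 88], [112, 83, 62], [118, 81, 56], [175, 94, 40], [239, 242, 243]]
```

Run:
```python
from h import *
S=lambda x,y,z:ray("scene",(210+x/4.4,185+y/4.4),z)
r=[S(425,295,.036),S(398,470,.036)];f=[S(530,300,.036),S(508,455,.036)];print(r,f)
def at(l,x):
    a,b=l;return a[1]+(b[1]-a[1])*(x-a[0])/(b[0]-a[0])
print((at(r,.56)+at(f,.56))/2,at(r,.56),at(f,.56)); e=[S(482,277,.036),S(444,502,.036)];print(e)
```

```text
[array([0.6276, 0.0703]), array([0.4798, 0.0779])] [array([0.6248, 0.0027]), array([0.4934, 0.0122])]
0.04057813599859777 0.07379362438621265 0.0073626476109828875
[array([0.6449, 0.0343]), array([0.4556, 0.0489])]
```

Run:
```python
from h import *
print(tri((314.3,219.0),(210+482/4.4,185+277/4.4)),tri((309.5,294),(210+444/4.4,185+502/4.4)))
# common sharp features: panel top ends, base plate corners
print(tri((190+709/4,170+250/4),(210+684/4.4,185+280/4.4)))
print("plate far-right corner",tri((190+658/4,170+158/4),(210+641/4.4,185+270/4.4)))
print("plate near-right corner",tri((190+643/4,170+562/4),(210+612/4.4,185+580/4.4)))
print("hood front far",tri((190+326/4,170+73/4),(210+336/4.4,185+55/4.4)),"near",tri((190+297/4,170+541/4),(210+268/4.4,185+355/4.4)))
```

```text
Traceback (most recent call last):
  File "h.py", line 14, in tri
    zs=np.linspace(-.05,.35,801);z=min(zs,key=f);return np.r_[(ray("top",p,z)+ray("scene",q,z))/2,z],f(z)
                                   ~~~^^^^^^^^^^
  File "h.py", line 13, in <lambda>
    f=lambda z:np.linalg.norm(ray("top",p,z)-ray("scene",q,z))
                                             ~~~^^^^^^^^^^^^^
  File "h.py", line 5, in ray
    i=manip.camera_info(n);K=np.array(i["intrinsics"]);E=np.array(i["extrinsics"])
ValueError: time passes only in moves, steps and waits
```

```bash
sed -i '3a C={n:manip.camera_info(n) for n in ("top","scene")}' h.py; sed -i 's/i=manip.camera_info(n);/i=C[n];/' h.py
python3 - <<'E'
from h import *
print(manip.get_obs()["time_s"])
print(tri((314.3,219.0),(210+482/4.4,185+277/4.4)),tri((309.5,294),(210+444/4.4,185+502/4.4)))
print(tri((190+709/4,170+250/4),(210+684/4.4,185+280/4.4)))
print("plate far-right corner",tri((190+658/4,170+158/4),(210+641/4.4,185+270/4.4)))
print("plate near-right corner",tri((190+643/4,170+562/4),(210+612/4.4,185+580/4.4)))
print("hood front far",tri((190+326/4,170+73/4),(210+336/4.4,185+55/4.4)),"near",tri((190+297/4,170+541/4),(210+268/4.4,185+355/4.4)))
E
```

```text
7.6667
(array([0.6573, 0.0347, 0.0235]), np.float64(0.0007418877177909462)) (array([0.4677, 0.0506, 0.0215]), np.float64(0.0012676771355369198))
(array([ 0.6095, -0.0943,  0.072 ]), np.float64(0.00021475195318677875))
plate far-right corner (array([ 0.6825, -0.0697,  0.0075]), np.float64(0.00044056173538084716))
plate near-right corner (array([ 0.4246, -0.051 ,  0.0045]), np.float64(0.001068400139212192))
hood front far (array([0.6979, 0.125 , 0.177 ]), np.float64(0.001010067063431421)) near (array([0.4392, 0.1419, 0.1785]), np.float64(0.001600426922420401))
```

apply_moves:
  moves:
    - [[0,-0.05,-0.2],[0,0,0],1]
    - [[0,0,-0.3],[0,0,0],1]
    - [[0,0,-0.2],[0,0,0],1]
    - [[0,0,-0.1],[0,0,0],1]
    - [[0,0,-0.05],[0,0,0],1]
    - [[0,0,0],[0,0,0],1]
    - [[0,0,0],[0,0,0],1]

```text
time_s: 8.25
eef_pos: [0.56, 0.0417, 0.1059]
ee_rot: [180.0, -0.0, 85.8]
ft_force: [-0.1, 0.2, -4.9]
finger_gap: 0.0512
```

apply_moves:
  moves:
    - [[0,0,-0.05],[0,0,0],1]
    - [[0,0,-0.05],[0,0,0],1]
    - [[0,0,-0.03],[0,0,0],1]
    - [[0,0,0],[0,0,0],1]
    - [[0,0,0],[0,0,0],1]

```text
time_s: 8.67
eef_pos: [0.5599, 0.0415, 0.1019]
ee_rot: [-180.0, -0.0, 85.8]
ft_force: [0.4, -0.3, -5.1]
finger_gap: 0.0513
```

apply_moves:
  moves:
    - [[0,0,-0.02],[0,0,0],1]
    - [[0,0,-0.02],[0,0,0],1]
    - [[0,0,0],[0,0,0],1]
    - [[0,0,0],[0,0,0],1]

```text
time_s: 9.0
eef_pos: [0.5599, 0.0415, 0.1007]
ee_rot: [-180.0, -0.0, 85.8]
ft_force: [-0.0, -0.3, -5.2]
finger_gap: 0.0513
```

apply_moves:
  moves:
    - [[0,0,-0.02],[0,0,0],1]
    - [[0,0,-0.02],[0,0,0],1]
    - [[0,0,-0.02],[0,0,0],1]
    - [[0,0,0],[0,0,0],1]
    - [[0,0,0],[0,0,0],1]

```text
time_s: 9.42
eef_pos: [0.5601, 0.0421, 0.1002]
ee_rot: [180.0, -0.0, 85.8]
ft_force: [-3.4, -0.6, 5.4]
finger_gap: 0.0512
```

apply_moves:
  moves:
    - [[0,0,0],[0,0,0],0.5]
    - [[0,0,0],[0,0,0],0.3]
    - [[0,0,0],[0,0,0],0.2]
    - [[0,0,0],[0,0,0],0.1]
    - [[0,0,0],[0,0,0],0]
    - [[0,0,0],[0,0,0],0]
    - [[0,0,0],[0,0,0],0]
    - [[0,0,0],[0,0,0],0]
    - [[0,0,0],[0,0,0],0]

```text
time_s: 10.17
eef_pos: [0.56, 0.0415, 0.0989]
ee_rot: [180.0, -0.0, 85.8]
ft_force: [0.8, -0.3, -0.4]
finger_gap: 0.0853
```

apply_moves:
  moves:
    - [[0,0,0.2],[0,0,0],0]
    - [[0,0,0.5],[0,0,0],0]
    - [[0,0,0.7],[0,0,0],0]
    - [[0,0,0.8],[0,0,0],0]
    - [[0,0,0.8],[0,0,0],0]
    - [[0,0,0.8],[0,0,0],0]
    - [[0,0,0.5],[0,0,0],0]
    - [[0,0,0],[0,0,0],0]

```text
time_s: 10.83
eef_pos: [0.5622, 0.0423, 0.2322]
ee_rot: [179.6, -0.1, 85.8]
ft_force: [0.4, 0.6, 0.4]
finger_gap: 0.0853
```

apply_moves:
  moves:
    - [[0,-0.5,0],[0,0,0],0.3]
    - [[0,-0.8,0],[0,0,0],0.6]
    - [[-0.1,-0.8,0],[0,0,0],1]
    - [[-0.1,-0.8,0],[0,0,0],1]
    - [[-0.1,-0.8,0],[0,0,0],1]
    - [[-0.1,-0.8,0],[0,0,0],1]
    - [[-0.1,-0.8,0],[0,0,0],1]
    - [[0,-0.6,0],[0,0,0],1]
    - [[0,0,0],[0,0,0],1]
    - [[0,0,0],[0,0,0],1]

```text
time_s: 11.67
eef_pos: [0.5443, -0.1363, 0.2271]
ee_rot: [-179.9, -0.0, 85.6]
ft_force: [0.1, 0.8, -0.6]
finger_gap: -0.0
```

Run:
```python
from h import *
o=manip.get_obs();print(o["eef_pos"],o["ee_rot"],o["joint_pos"])
im=manip.snapshot("top")[:,:,::-1];cv2.imwrite("pics/t5.png",cv2.resize(im[170:330,190:390],None,fx=3.7,fy=3.7,interpolation=2));cv2.imwrite("pics/t5f.png",im)
im=manip.snapshot("scene")[:,:,::-1];cv2.imwrite("pics/s5f.png",im);cv2.imwrite("pics/s5.png",cv2.resize(im[170:330,210:390],None,fx=3.7,fy=3.7,interpolation=2))
```

```text
[ 0.5443 -0.1363  0.2271] [-179.9199   -0.0448   85.638 ] [ 42.6281  18.1916 -40.4186 100.7723  12.771   65.8035  83.9672]
```

View pics/t5.png

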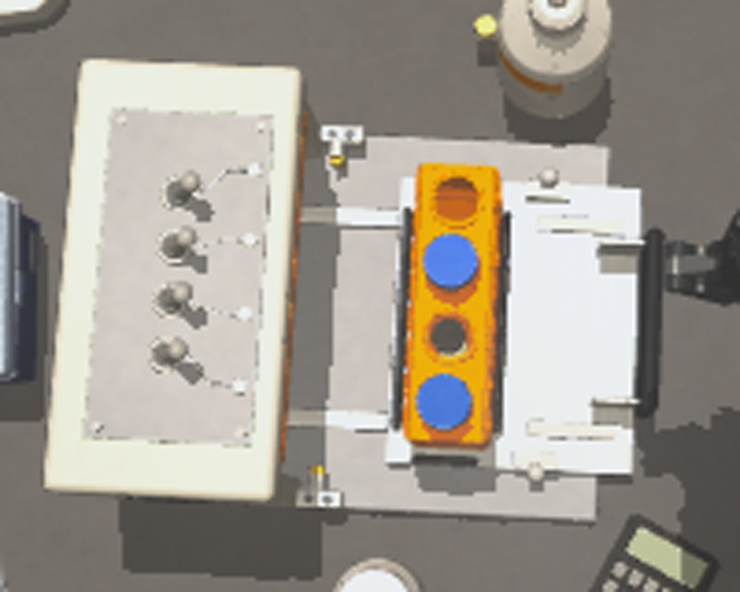

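View pics/s5.png

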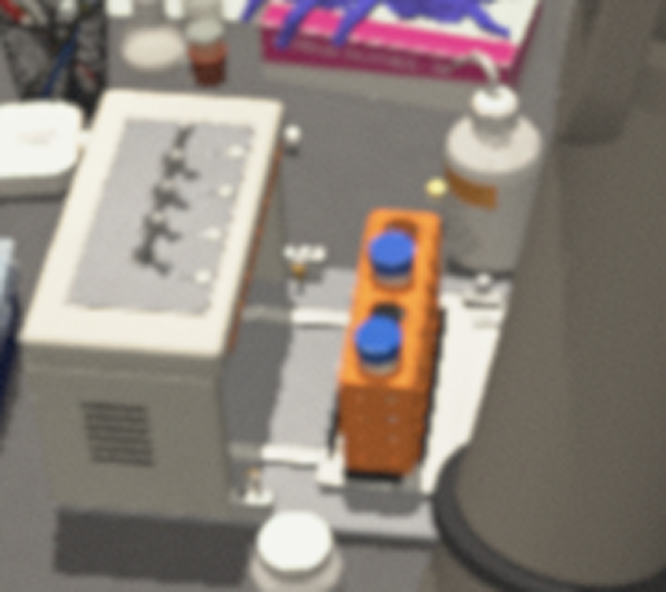

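```bash
cat >> h.py <<'E'
def caps(f,z=.146):
    t=cv2.imread(f);hsv=cv2.cvtColor(t,cv2.COLOR_BGR2HSV)
    m=((hsv[:,:,0]>100)&(hsv[:,:,0]<130)&(hsv[:,:,1]>140)).astype(np.uint8);m[:,:280]=0;m[:,340:]=0;m[:205]=0;m[310:]=0
    n,l,s,c=cv2.connectedComponentsWithStats(m)
    return [(s[k,4],ray("top",c[k],z)) for k in range(1,n) if s[k,4]>40]
E
python3 - <<'E'
from h import *
r=caps("pics/t5f.png");print(r)
y=np.array([-.9972,.075])
t=np.array([.560,.0415])
for d in(64,22,-22,-64):print(t+y*d/1000)
E
```

```text
[(np.int32(141), array([0.5835, 0.0394])), (np.int32(153), array([0.4976, 0.0453]))]
[0.4962 0.0463]
[0.5381 0.0432]
[0.5819 0.0399]
[0.6238 0.0367]
```

apply_moves:
  moves:
    - [[0,0,-0.4],[0,0,0],1]
    - [[0,0,-0.8],[0,0,0],1]
    - [[0,0,-0.8],[0,0,0],1]
    - [[0.1,0,-0.8],[0,0,0],1]
    - [[0,0,-0.8],[0,0,0],1]
    - [[0,0,-0.8],[0,0,0],1]
    - [[0,0,-0.6],[0,0,0],1]
    - [[0,0,-0.3],[0,0,0],1]
    - [[0,0,0],[0,0,0],1]
    - [[0,0,0],[0,0,0],1]

```text
time_s: 12.6
eef_pos: [0.5481, -0.1345, 0.0689]
ee_rot: [-180.0, -0.0, 85.9]
ft_force: [0.9, -0.6, -0.1]
finger_gap: -0.0002
```

apply_moves:
  moves:
    - [[0.01,0.2,0],[0,0,0],1]
    - [[0.01,0.2,0],[0,0,0],1]
    - [[0.01,0.15,0],[0,0,0],1]
    - [[0.01,0.15,0],[0,0,0],1]
    - [[0.01,0.15,0],[0,0,0],1]
    - [[0.01,0.15,0],[0,0,0],1]
    - [[0.02,0.2,0],[0,0,0],1]
    - [[0.02,0.2,0],[0,0,0],1]
    - [[0.02,0.25,0],[0,0,0],1]
    - [[0.02,0.25,0],[0,0,0],1]

```text
time_s: 13.43
eef_pos: [0.5521, -0.0779, 0.0689]
ee_rot: [-180.0, -0.0, 85.8]
ft_force: [-0.7, -1.3, 1.4]
finger_gap: 0.0
```

apply_moves:
  moves:
    - [[0.02,0.25,0],[0,0,0],1]
    - [[0.02,0.25,0],[0,0,0],1]
    - [[0.02,0.25,0],[0,0,0],1]
    - [[0.02,0.25,0],[0,0,0],1]
    - [[0.02,0.25,0],[0,0,0],1]
    - [[0.02,0.25,0],[0,0,0],1]
    - [[0.02,0.25,0],[0,0,0],1]
    - [[0.02,0.25,0],[0,0,0],1]
    - [[0.02,0.25,0],[0,0,0],1]
    - [[0.02,0.25,0],[0,0,0],1]

```text
time_s: 14.27
eef_pos: [0.558, -0.0028, 0.0689]
ee_rot: [-180.0, -0.0, 85.8]
ft_force: [-0.9, -1.2, 0.6]
finger_gap: -0.0003
```

apply_moves:
  moves:
    - [[0.02,0.2,0],[0,0,0],1]
    - [[0.01,0.15,0],[0,0,0],1]
    - [[0.01,0.15,0],[0,0,0],1]
    - [[0.01,0.15,0],[0,0,0],1]
    - [[0.01,0.1,0],[0,0,0],1]
    - [[0.01,0.1,0],[0,0,0],1]
    - [[0.01,0.1,0],[0,0,0],1]
    - [[0,0,0],[0,0,0],1]

```text
time_s: 14.93
eef_pos: [0.5608, 0.026, 0.069]
ee_rot: [180.0, -0.1, 85.8]
ft_force: [0.2, 0.7, -0.4]
finger_gap: -0.0002
```

apply_moves:
  moves:
    - [[0.01,0.1,0],[0,0,0],1]
    - [[0.01,0.1,0],[0,0,0],1]
    - [[0.01,0.1,0],[0,0,0],1]
    - [[0,0,0],[0,0,0],1]

```text
time_s: 15.27
eef_pos: [0.5613, 0.0309, 0.069]
ee_rot: [-179.9, 0.3, 85.7]
ft_force: [-1.5, -5.3, 3.2]
finger_gap: 0.0003
```

Run:
```python
from h import *
im=manip.snapshot("top")[:,:,::-1];cv2.imwrite("pics/t6.png",cv2.resize(im[170:330,190:390],None,fx=3.7,fy=3.7,interpolation=2))
```

```text
(no output)
```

View pics/t6.png

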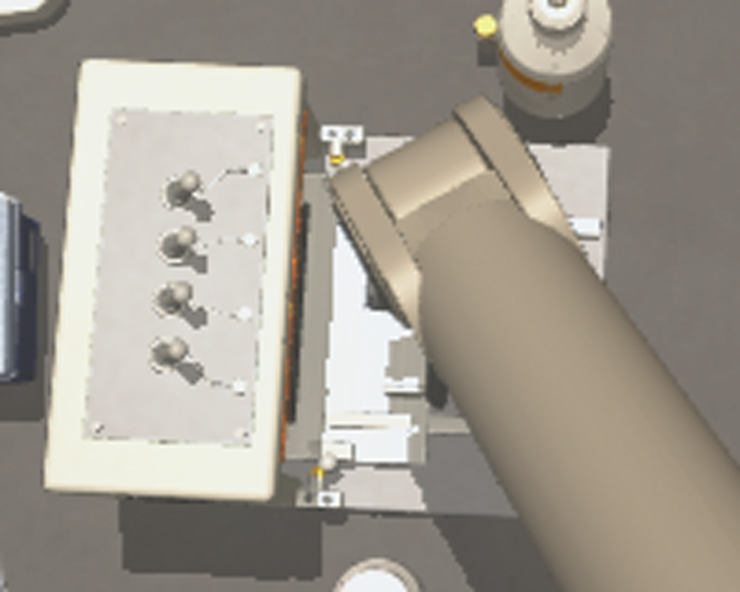

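apply_moves:
  moves:
    - [[0.01,0.1,0],[0,0,0],1]
    - [[0.01,0.1,0],[0,0,0],1]
    - [[0.01,0.1,0],[0,0,0],1]
    - [[0,0,0],[0,0,0],1]
    - [[0,0,0],[0,0,0],1]

```text
time_s: 15.73
eef_pos: [0.5626, 0.044, 0.0691]
ee_rot: [180.0, -0.1, 85.8]
ft_force: [0.1, -0.1, 0.4]
finger_gap: 0.0002
```

apply_moves:
  moves:
    - [[0,0.07,0],[0,0,0],1]
    - [[0,0.07,0],[0,0,0],1]
    - [[0,0,0],[0,0,0],1]
    - [[0,0,0],[0,0,0],1]

```text
time_s: 16.07
eef_pos: [0.5625, 0.0446, 0.069]
ee_rot: [-180.0, 0.2, 85.7]
ft_force: [-1.2, -5.6, 2.0]
finger_gap: -0.0004
```

apply_moves:
  moves:
    - [[0,0.1,0],[0,0,0],1]
    - [[0,0.1,0],[0,0,0],1]
    - [[0,0,0],[0,0,0],1]
    - [[0,0,0],[0,0,0],1]

```text
time_s: 16.4
eef_pos: [0.5625, 0.0447, 0.0691]
ee_rot: [-179.9, 0.7, 85.5]
ft_force: [-0.9, -15.6, 5.7]
finger_gap: -0.0003
```

apply_moves:
  moves:
    - [[0,-0.3,0],[0,0,0],1]
    - [[0,-0.6,0],[0,0,0],1]
    - [[0,-0.8,0],[0,0,0],1]
    - [[0,-0.8,0.4],[0,0,0],1]
    - [[0,-0.8,0.8],[0,0,0],1]
    - [[0,-0.6,0.9],[0,0,0],1]
    - [[0,-0.6,0.9],[0,0,0],1]
    - [[0,-0.5,0.9],[0,0,0],1]
    - [[0,0,0.9],[0,0,0],1]
    - [[0,0,0.9],[0,0,0],1]

```text
time_s: 17.23
eef_pos: [0.5622, -0.0974, 0.2411]
ee_rot: [180.0, -0.1, 85.7]
ft_force: [0.1, 0.4, 0.1]
finger_gap: 0.0001
```

Run:
```python
from h import *
o=manip.get_obs();print(o["eef_pos"],o["ee_rot"],o["time_s"])
im=manip.snapshot("top")[:,:,::-1];cv2.imwrite("pics/t7.png",cv2.resize(im[170:330,190:390],None,fx=3.7,fy=3.7,interpolation=2));cv2.imwrite("pics/t7f.png",im)
im=manip.snapshot("scene")[:,:,::-1];cv2.imwrite("pics/s7.png",cv2.resize(im[170:330,210:390],None,fx=3.7,fy=3.7,interpolation=2))
a=lambda x,y,z:ray("top",(190+x/3.7-.36,170+y/3.7-.36),z)
for p in [(186,182),(184,237),(180,291),(176,348)]: print(a(*p,.223))
```

```text
[ 0.5622 -0.0974  0.2411] [179.9817  -0.0615  85.6756] 17.2333
[0.6204 0.1866]
[0.5885 0.1877]
[0.5575 0.19  ]
[0.5252 0.1922]
```

View pics/t7.png

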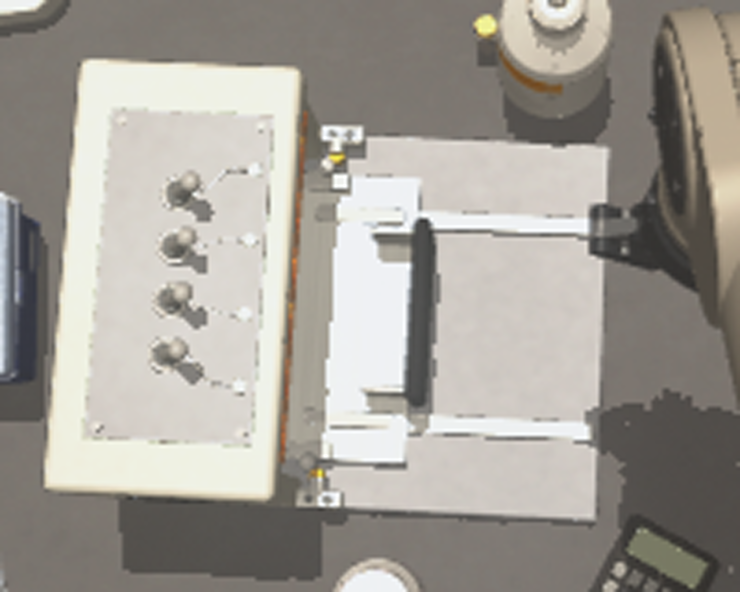

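View pics/s7.png

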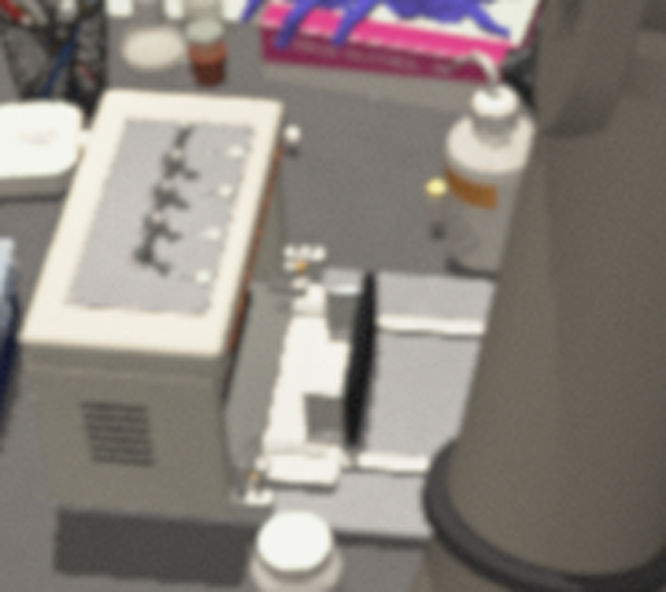

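apply_moves:
  moves:
    - [[0,0.3,0.5],[0,0,0],1]
    - [[-0.1,0.7,0.5],[0,0,0],1]
    - [[-0.2,0.9,0],[0,0,0],1]
    - [[-0.2,1,0],[0,0,0],1]
    - [[-0.2,1,0],[0,0,0],1]
    - [[-0.2,1,0],[0,0,0],1]
    - [[-0.2,1,0],[0,0,0],1]
    - [[-0.1,0.9,0],[0,0,0],1]
    - [[-0.1,0.7,0],[0,0,0],1]
    - [[0,0,0],[0,0,0],1]

```text
time_s: 18.17
eef_pos: [0.5212, 0.1353, 0.2698]
ee_rot: [-180.0, -0.2, 86.4]
ft_force: [0.3, 0.4, 0.7]
finger_gap: -0.0002
```

Run:
```python
from h import *
o=manip.get_obs();print(o["eef_pos"],o["ee_rot"],o["time_s"])
im=manip.snapshot("top")[:,:,::-1];cv2.imwrite("pics/t8.png",cv2.resize(im[170:330,190:390],None,fx=3.7,fy=3.7,interpolation=2))
im=manip.snapshot("scene")[:,:,::-1];cv2.imwrite("pics/s8.png",cv2.resize(im[150:310,190:370],None,fx=3.7,fy=3.7,interpolation=2))
```

```text
[0.5212 0.1353 0.2698] [-179.9574   -0.2456   86.3502] 18.1667
```

View pics/s8.png

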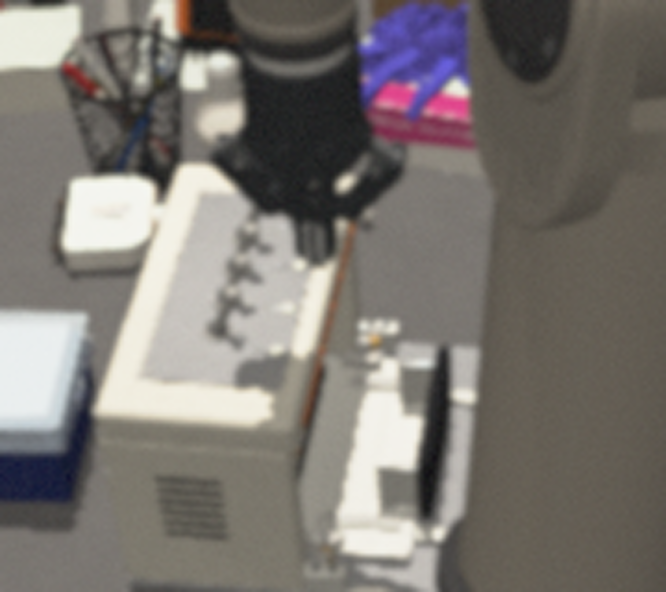

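View pics/t8.png

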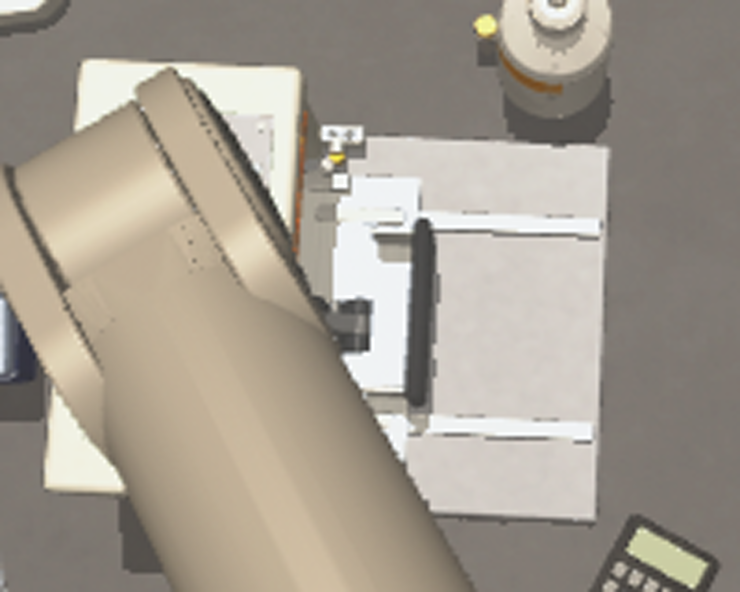

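apply_moves:
  moves:
    - [[0.05,0.2,-0.4],[0,0,0],1]
    - [[0,0,-0.6],[0,0,0],1]
    - [[0,0,-0.4],[0,0,0],1]
    - [[0,0,-0.2],[0,0,0],1]
    - [[0,0,0],[0,0,0],1]
    - [[0,0,0],[0,0,0],1]

```text
time_s: 18.77
eef_pos: [0.5249, 0.1337, 0.2215]
ee_rot: [-180.0, -0.0, 85.7]
ft_force: [-0.7, -0.3, -0.0]
finger_gap: -0.0001
```

Run:
```python
from h import *
o=manip.get_obs();print(o["eef_pos"],o["ee_rot"],o["time_s"])
im=manip.snapshot("scene")[:,:,::-1];cv2.imwrite("pics/s9.png",cv2.resize(im[180:280,210:310],None,fx=5.9,fy=5.9,interpolation=2))
p=o["eef_pos"]
for dy in(-.0145,0,.0145):
  q=proj("scene",p+[0,dy,-.014]);print((q-[210,180])*5.9)
```

```text
[0.5249 0.1337 0.2215] [-179.9539   -0.0065   85.7267] 18.7667
[426.5666 311.4133]
[392.3777 310.8445]
[358.2132 310.276 ]
```

View pics/s9.png

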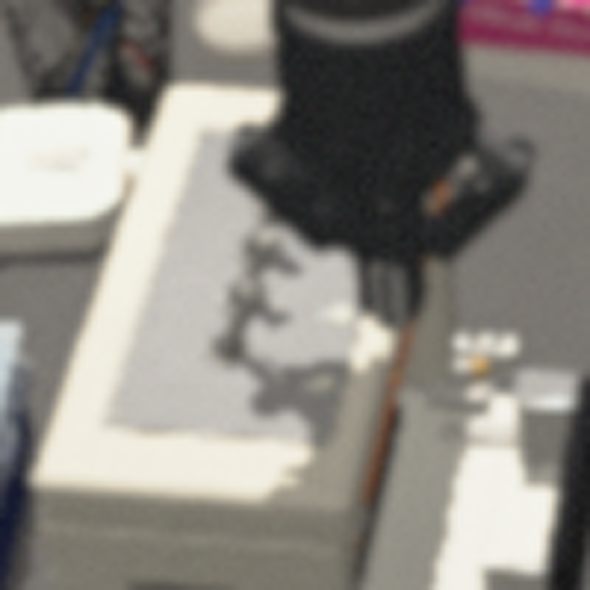

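Run:
```python
from h import *
for P in [(.5252,.1922,.223),(.5575,.19,.223),(.5885,.1877,.223),(.6204,.1866,.223)]:
  b=np.array(P)+[.001,.0136,-.032]
  print((proj("scene",P)-[210,180])*5.9,(proj("scene",b)-[210,180])*5.9)
```

```text
[251.2164 281.2814] [227.3331 333.9771]
[265.9418 229.8005] [242.1991 282.4944]
[280.0665 181.939 ] [256.4546 234.6066]
[291.2958 134.1476] [267.8672 186.7644]
```

apply_moves:
  moves:
    - [[0.01,0.3,0],[0,0,0],1]
    - [[0.02,0.3,0],[0,0,0],1]
    - [[0.02,0.3,0],[0,0,0],1]
    - [[0.01,0.2,0],[0,0,0],1]
    - [[0.01,0.2,0],[0,0,0],1]
    - [[0.01,0.2,0],[0,0,0],1]
    - [[0.01,0.15,0],[0,0,0],1]
    - [[0.01,0.15,0],[0,0,0],1]
    - [[0,0,0],[0,0,0],1]

```text
time_s: 19.57
eef_pos: [0.5276, 0.1896, 0.222]
ee_rot: [-180.0, -0.1, 85.9]
ft_force: [-0.7, 0.1, 0.5]
finger_gap: -0.0001
```

Run:
```python
from h import *
o=manip.get_obs();print(o["eef_pos"],o["ee_rot"],o["time_s"])
im=manip.snapshot("scene")[:,:,::-1];cv2.imwrite("pics/s10.png",cv2.resize(im[180:280,210:310],None,fx=5.9,fy=5.9,interpolation=2))
```

```text
[0.5276 0.1896 0.222 ] [-179.9932   -0.0706   85.8607] 19.5667
```

View pics/s10.png

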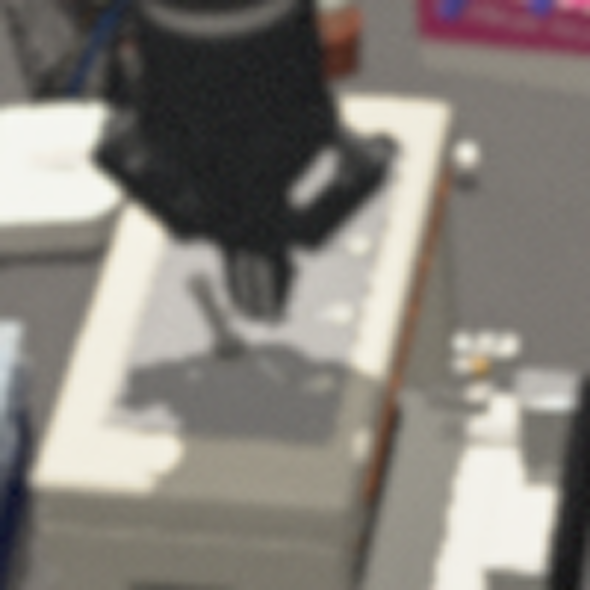

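apply_moves:
  moves:
    - [[0,-0.5,0],[0,0,0],1]
    - [[-0.05,-0.8,0],[0,0,0],1]
    - [[-0.05,-0.7,0.3],[0,0,0],1]
    - [[0,0,0.8],[0,0,0],1]
    - [[0.3,0,0.5],[0,0,0],1]
    - [[0.6,0,0],[0,0,0],1]
    - [[0.6,0,0],[0,0,0],1]
    - [[0.5,0,0],[0,0,0],1]
    - [[0,0,0],[0,0,0],1]
    - [[0,0,0],[0,0,0],1]

```text
time_s: 20.45
eef_pos: [0.5848, 0.1278, 0.2694]
ee_rot: [-179.9, -0.0, 85.7]
ft_force: [-0.9, -0.3, -0.2]
finger_gap: 0.0001
```

Run:
```python
from h import *
o=manip.get_obs();print(o["eef_pos"],o["ee_rot"],o["time_s"])
im=manip.snapshot("scene")[:,:,::-1];cv2.imwrite("pics/s11.png",cv2.resize(im[180:280,210:310],None,fx=5.9,fy=5.9,interpolation=2))
```

```text
[0.5848 0.1278 0.2694] [-179.9159   -0.0232   85.7234] 20.45
```

View pics/s11.png

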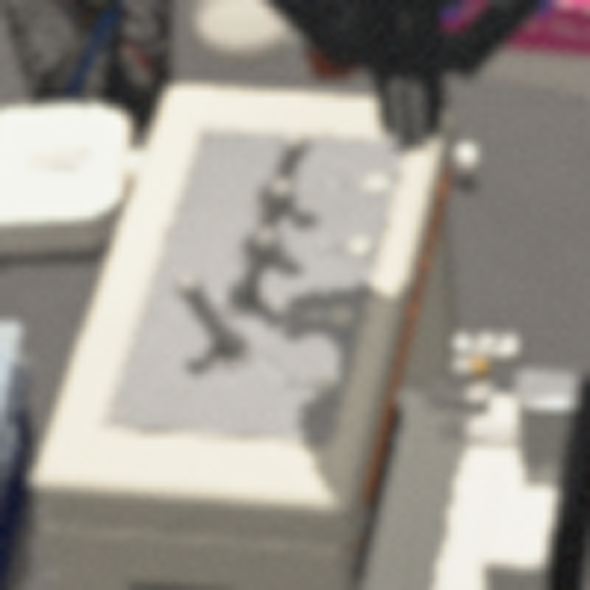

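apply_moves:
  moves:
    - [[0.05,0,-0.4],[0,0,0],1]
    - [[0,0,-0.6],[0,0,0],1]
    - [[0,0,-0.4],[0,0,0],1]
    - [[0,0,-0.2],[0,0,0],1]
    - [[0,0,0],[0,0,0],1]
    - [[0,0,0],[0,0,0],1]

```text
time_s: 21.0
eef_pos: [0.586, 0.1282, 0.2217]
ee_rot: [-180.0, 0.0, 85.8]
ft_force: [0.6, -0.1, -0.1]
finger_gap: -0.0001
```

apply_moves:
  moves:
    - [[0.01,0.3,0],[0,0,0],1]
    - [[0.02,0.3,0],[0,0,0],1]
    - [[0.02,0.3,0],[0,0,0],1]
    - [[0.02,0.2,0],[0,0,0],1]
    - [[0.02,0.2,0],[0,0,0],1]
    - [[0.01,0.2,0],[0,0,0],1]
    - [[0.01,0.2,0],[0,0,0],1]
    - [[0.01,0.2,0],[0,0,0],1]
    - [[0,0,0],[0,0,0],1]
    - [[0,0,0],[0,0,0],1]

```text
time_s: 21.83
eef_pos: [0.5897, 0.1859, 0.2218]
ee_rot: [-180.0, -0.0, 85.8]
ft_force: [-0.2, 0.2, 0.0]
finger_gap: 0.0002
```

Retreat and go clear for a last look.

apply_moves:
  moves:
    - [[0,-0.5,0],[0,0,0],1]
    - [[-0.05,-0.8,0],[0,0,0],1]
    - [[-0.05,-0.7,0.3],[0,0,0],1]
    - [[0,-0.6,0.8],[0,0,0],1]
    - [[0,-0.9,0.5],[0,0,0],1]
    - [[0,-1,0],[0,0,0],1]
    - [[0,-1,0],[0,0,0],1]
    - [[0,-1,0],[0,0,0],1]
    - [[0,-1,0],[0,0,0],1]
    - [[0,-1,0],[0,0,0],1]

```text
time_s: 22.67
eef_pos: [0.5865, -0.0719, 0.27]
ee_rot: [180.0, 0.0, 85.7]
ft_force: [-0.5, 1.3, -0.3]
finger_gap: -0.0001
```

apply_moves:
  moves:
    - [[0,-1,0],[0,0,0],1]
    - [[0,-0.8,0],[0,0,0],1]
    - [[0,-0.4,0],[0,0,0],1]
    - [[0,0,0],[0,0,0],1]
    - [[0,0,0],[0,0,0],1]
    - [[0,0,0],[0,0,0],1]

```text
time_s: 23.17
eef_pos: [0.5871, -0.1331, 0.2701]
ee_rot: [180.0, -0.1, 86.0]
ft_force: [-0.1, -0.1, -0.2]
finger_gap: 0.0
```

Run:
```python
from h import *
o=manip.get_obs();print(o["eef_pos"],o["ee_rot"],o["time_s"])
im=manip.snapshot("top")[:,:,::-1];cv2.imwrite("pics/t12.png",cv2.resize(im[170:330,190:390],None,fx=3.7,fy=3.7,interpolation=2))
im=manip.snapshot("scene")[:,:,::-1];cv2.imwrite("pics/s12f.png",im);cv2.imwrite("pics/s12.png",cv2.resize(im[180:280,210:310],None,fx=5.9,fy=5.9,interpolation=2))
a=lambda x,y,z:ray("top",(190+x/3.7-.36,170+y/3.7-.36),z)
print(a(421,310,.085))
```

```text
[ 0.5871 -0.1331  0.2701] [179.9886  -0.0969  85.9527] 23.1667
[0.5613 0.0609]
```

View pics/s12.png

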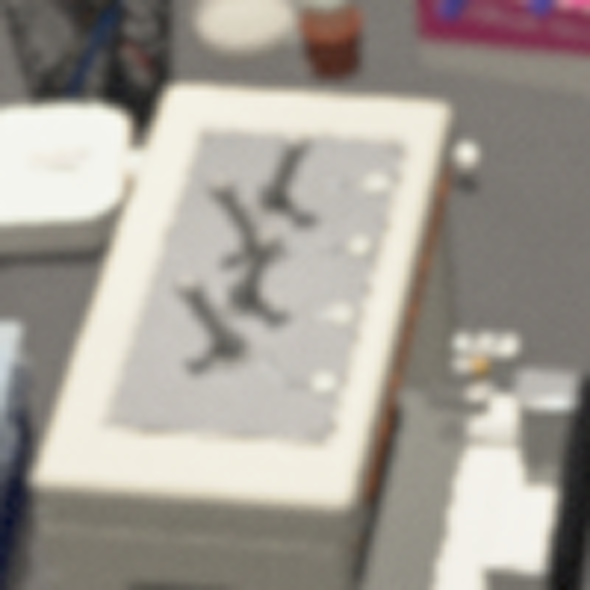

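View pics/t12.png

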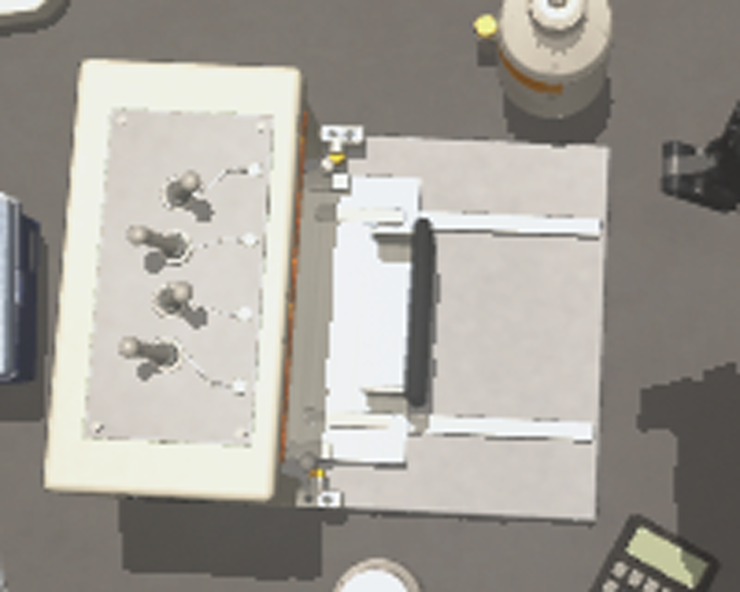

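View pics/s12f.png

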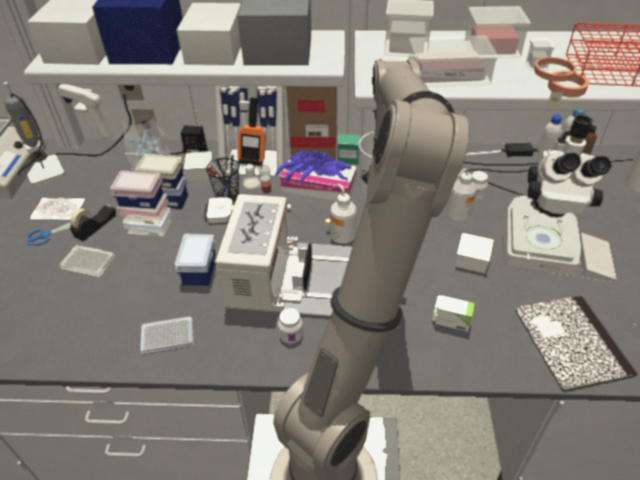

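```bash
python3 -c "
from station import manip
print(manip.hand_in())"
```

```text
the job is handed in; nothing more can be done
None
```

I set the rack in the tray and let go, pushed the carriage home, switched on lamps 1 and 3, and handed the job in. The robot clock stood at about 23 s of the 58 s allowed.

**Rack:** I turned it about 93° on the way. From lane 1 to lane 4 it holds blue cap, dark vial, blue cap, empty. After release the caps measured within about 2 mm of lanes 1 and 3.

**Carriage:** The push force rose to about 5 N where the rollers met the lobes, then fell to zero as the carriage snapped in. After that it stood firm at 15.6 N with no further movement. In the pictures the rollers sit behind the lobes.

**Lamps:** The last pictures show levers 1 and 3 on and levers 2 and 4 off. The arm is clear and the bystanders show no visible shift.

**Checks that disagreed or were not made:**
- **Home position:** the panel reads about 3 mm short of home measured from the base plate, and about 4 mm past home measured from the hood edge.
- **Carriage travel:** it moved about 149 mm by camera instead of 165 mm. The first pictures already showed the panel 10–13 mm further in than fully out, which leaves a few millimetres unexplained. I relied on the snap and the hard stop.
- **Camera heights:** heights from the two cameras together came out about 10 mm low, so I worked from the top camera with known heights.
- **Rack under the hood:** the rack and tubes could not be seen once the carriage was in, so their final pose there was not checked.

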